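# Preset the length stop's thumbwheels and load the value

### The arm

A 7-joint arm with a two-finger parallel gripper is mounted at the origin on a cart in front of the work surface, level with it; the furniture and walls round the work are solid. World frame = base frame: x ahead of the robot, y to its left, z up, the work surface at z = 0. Lengths are in m, angles in rad, forces in N, time in s.
With the tool pointing down it reaches from about 0.4 to 0.875 m from the base axis. Payload 19.3 kg.
Tool frame: the origin (TCP) lies midway between the tips of the shut fingers; the grasp point (between the pads) lies r.grasp_offset behind it (r.grasp_offset is the distance from the TCP to the grasp point, in m); z points along the fingers, y is the line along which they close (so a half turn about z gives the same grasp; the last joint's range is limited). The gripper opens to 85 mm and grips with 20 to 120 N. Pads are 22 mm wide; open, the fingers measure 114 mm over their backs; the gripper's body (76 mm by 85 mm) begins 54 mm behind the grasp point. The pads swing forward as they close: fully open they stand 13 mm farther back than shut.
Start: joints at [1.169, 0.521, -0.036, 1.599, 0.021, 1.021, -0.113], TCP at [0.204, -0.591, 0.231] pointing down, gripper open.
Joint ranges: [-2.91, 2.91], [-0.3, 2.13], [-1.5, 1.42], [0.17, 2.43], [-1.26, 4.41], [0.16, 1.93], [-2.52, 2.52]. Speed limits (rad/s): [1.89, 1.89, 2.39, 2.39, 3.01, 3.01, 3.01].

### API

Orientations are given as a unit quaternion [w, x, y, z].
In Python, from plant import r gives the robot as it stands. The module is installed in compiled form; this text tells all that it offers.
- The arm moves only by the shell command python3 -m jog 'ROWS'. ROWS is JSON, a list of rows, each a list of 5 numbers: the closure, from -1 (fully open) to 1 (shut), then the shift along the world's x, y, z in units of 40 mm (1.0 is 40 mm), then the turn about the world's z in degrees. In form: [[claw, x, y, z, turn], ...]. A call has 1 to 20 rows; each row shifts and turns the commanded pose from where the row before left it; what a row does not reach is not made up. A row lasts 1/10 s, in which the tool goes at most 50 mm and 8.59 degrees, less where a joint would pass 70% of its speed; a pose out of reach is approached as far as the arm can. A call is refused whole if a number of a shift passes 1 or a number of a turn 8.59, either way. A call with a gripper value outside its range is refused whole. The fingers move at their own pace and stop on an object; the grip force is fixed at half the most. Time passes only in rows, so rows that do not move let the fingers close. It gives the time, the measured TCP pose, the force, the opening and the grip force at its end, in the units of the state.
- r.state(): the state, without advancing time (a new reading comes with each control period).
- r.grab_frame(name): name is "scene" or "top" or "wrist"; returns the picture (480x640x3 uint8, red, green, blue); there is no depth.
- r.camera_params(name): a dict with "mtx" (3x3 intrinsics, pixels), "xyz" and "rotation" of the camera in the world. Camera axes: x right, y down, z forward; pixel columns grow to the right and rows downward; lengths in m; the calibration is good to about 2 mm. The wrist camera is an equidistant fisheye: a pixel r from the principal point sees the ray r / f radians off the axis. A picture is of the moment at which its call begins: read the wrist's pose just before it. camera_params takes no time and is no camera call; for the wrist camera it gives the pose at the moment of the call.
- r.sign_off(): hands the job in; it is judged then, once.
The state is a dict: "time": time; "q": joint angles; "dq": joint speeds; "tau": joint torques, N m; "ee_pos": TCP position; "tool_rot": TCP orientation; "contact_force": force on the tool from outside, world axes, zero at the start; "torque": the same for the moment, N m; "grip_width": opening from 0.0 (shut) to 1.0 (fully open); "grasp_force": force on a finger pad.
Only numpy, scipy, OpenCV 4.12 (cv2) and the standard library are available. Lean on these libraries where they do the work, as an engineer would, in place of code of your own. Each camera call takes 0.05 s, during which the arm holds its last target. There are 200 camera calls.

### The job

The length stop's control box still shows the last job's cut length: rub its three thumbwheels round to 472 (4 on the left, 7 in the middle, 2 on the right), each clicked home on its figure, and go gently, for more than about 30 N on a wheel breaks it. Only when all three are right, push the green button fully home to load the length, and let it come back out. Leave the square, the offcut, the tape measure and the pencil where they lie.

Things in the scene. Friction and masses are not known exactly. Their poses are not given: they have to be found in the camera images.
- preset_box: grey control box screwed down on the table, 124 mm deep (x), 200 mm wide (y). Origin: centre of its underside; x points to its back (away from the robot at yaw 0), y to its left. Its aluminium top panel slopes 8 degrees down to the front (47 mm high there, 65 mm at the back). On it from left to right: three black thumbwheels, their rims 7.5 mm over their frames, and a green push button
- wheel_left_top (a point): nominal highest point of the left thumbwheel's rim, mid-width (box frame: x 1, y 62, z 69 mm), fixed to the box. The switch sits unevenly in its cut-out: the true rim is up to 3 mm higher or lower, so feel for it. Black wheel, 36 mm diameter, 16 mm wide, white figures, axle along the box's y, 40 mm from the next. Press on the rim's top and rub along the box's x; over 30 N breaks it
- wheel_left (a joint): angle of the left wheel (rad): figure k stands between the red index marks at k x 0.6283. Grows when the top is rubbed towards the box's front (-x), 11.3 mm a figure; ends at 0 and 9, does not go round. One spring detent a figure holds with about 2 N at the rim and pulls it home from nearly half a step off; pressed with less than about 5 N, a finger may slip over it
- wheel_mid_top (a point): nominal highest point of the middle thumbwheel's rim, mid-width (box frame: x 1, y 22, z 69 mm), fixed to the box. The switch sits unevenly in its cut-out: the true rim is up to 3 mm higher or lower, so feel for it. Black wheel, 36 mm diameter, 16 mm wide, white figures, axle along the box's y, 40 mm from the next. Press on the rim's top and rub along the box's x; over 30 N breaks it
- wheel_mid (a joint): angle of the middle wheel (rad): figure k stands between the red index marks at k x 0.6283. Grows when the top is rubbed towards the box's front (-x), 11.3 mm a figure; ends at 0 and 9, does not go round. One spring detent a figure holds with about 2 N at the rim and pulls it home from nearly half a step off; pressed with less than about 5 N, a finger may slip over it
- wheel_right_top (a point): nominal highest point of the right thumbwheel's rim, mid-width (box frame: x 1, y -18, z 69 mm), fixed to the box. The switch sits unevenly in its cut-out: the true rim is up to 3 mm higher or lower, so feel for it. Black wheel, 36 mm diameter, 16 mm wide, white figures, axle along the box's y, 40 mm from the next. Press on the rim's top and rub along the box's x; over 30 N breaks it
- wheel_right (a joint): angle of the right wheel (rad): figure k stands between the red index marks at k x 0.6283. Grows when the top is rubbed towards the box's front (-x), 11.3 mm a figure; ends at 0 and 9, does not go round. One spring detent a figure holds with about 2 N at the rim and pulls it home from nearly half a step off; pressed with less than about 5 N, a finger may slip over it
- load_button_top (a point): centre of the top of the green push button (24 mm diameter in a 40 mm aluminium collar, standing 11 mm over the panel, 5 mm over the collar), in the box's frame at x -10, y -66 mm, z 66 mm; moves down with it. A plain vertical push works
- load_button (a joint): travel of the green button (m): 0 out, 0.005 fully pressed; 2 N to start, 6 N fully down; springs back
- try_square: try square with a dark wooden stock and a steel blade, 176 x 105 x 14 mm, lying to the left of the box; origin under its centre; leave alone
- offcut_b: square beech offcut, 30 x 115 x 30 mm, lying behind the box; origin under its centre; leave alone
- tape_measure_b: red pocket tape measure, 63 x 65 x 35 mm, to the right of the box; origin under its centre; leave alone
- pencil: yellow pencil, 9 x 178 x 8 mm, lying behind the box; origin under its centre; leave alone

How it is judged:
On the way, in this order (a step that is already met when the one before it is completed fails the run):
1. all three wheels stand at their figures, 4, 7 and 2 (value of joint wheel_left between 2.393 and 2.633 rad and value of joint wheel_mid between 4.278 and 4.518 rad and value of joint wheel_right between 1.137 and 1.377 rad), for 0.2 s.
2. the green button is fully pressed (more than 4.2 of 5 mm) with the wheels at 472 (all of step 1 and value of joint load_button above 0.0042 m), for 0.1 s.
At the end, for the whole second after the job is handed in: wheels at 4, 7, 2 (each within 0.12 rad of its figure), the button back out (less than 1 mm in), square, offcut, tape measure and pencil within 20 mm of where they lay (all of step 1 and value of joint load_button below 0.001 m and not (distance of try_square from where it was at the start of the episode above 0.02 m) and not (distance of offcut_b from where it was at the start of the episode above 0.02 m) and not (distance of tape_measure_b from where it was at the start of the episode above 0.02 m) and not (distance of pencil from where it was at the start of the episode above 0.02 m)); the robot touches nothing.
It fails at once if the button is pressed (more than 2.5 mm) while a wheel is not at its figure (value of joint load_button above 0.0025 m and not (value of joint wheel_left between 2.393 and 2.633 rad and value of joint wheel_mid between 4.278 and 4.518 rad and value of joint wheel_right between 1.137 and 1.377 rad)).
It fails at once if a wheel is loaded with more than 30 N (contact force between any of the fingers, the arm and wheel_left above 30 N or contact force between any of the fingers, the arm and wheel_mid above 30 N or contact force between any of the fingers, the arm and wheel_right above 30 N).
It fails at once if a bystander is pushed by more than 20 mm (distance of any of try_square, offcut_b, tape_measure_b, pencil from where it was at the start of the episode above 0.02 m).
It also fails if it takes over 61 s, if anything falls off the work surface, if the arm or the gripper's body presses on something with over 40 N, if the wrist force passes 120 N, or if a joint passes its speed limit or range.

## Working session

There is one attempt and no reset: what is moved stays moved. The work goes in short steps, Python scripts to look and compute and a shell command to move; the robot and the scene stay as the last step left them, time stands still between calls to the robot, and variables do not carry over. Pictures are saved under pics/ and viewed, at most 12 in all, crops included, and the job is handed in when it is done.

```bash
mkdir -p pics
python3 - <<'E'
from plant import r
import cv2
for n in("scene","top"):
    cv2.imwrite(f"pics/{n}0.png",r.grab_frame(n)[:,:,::-1]); c=r.camera_params(n);print(n,c)
s=r.state();print(s['time'],s['ee_pos'],s['tool_rot'],s['contact_force'],r.grasp_offset)
E
```

```text
scene {'mtx': array([[590.2210477 ,   0.        , 323.45463428],
       [  0.        , 590.2210477 , 237.89132322],
       [  0.        ,   0.        ,   1.        ]]), 'xyz': array([-0.03337331,  0.46057043,  0.75936602]), 'rotation': array([ 0.18871713, -0.43324768,  0.81104179, -0.34480936])}
top {'mtx': array([[548.64381439,   0.        , 318.22583519],
       [  0.        , 548.64381439, 246.04645176],
       [  0.        ,   0.        ,   1.        ]]), 'xyz': array([0.41919382, 0.07106991, 0.90373814]), 'rotation': array([ 0.04456044, -0.70271539,  0.70778421, -0.05698209])}
0.1 [ 0.20349118 -0.59065065  0.23081152] [-4.71666207e-04  9.86270225e-01  1.65138763e-01 -1.03430215e-04] [0.36721491 0.23710047 0.37212673] 0.0187
```

View pics/top0.png

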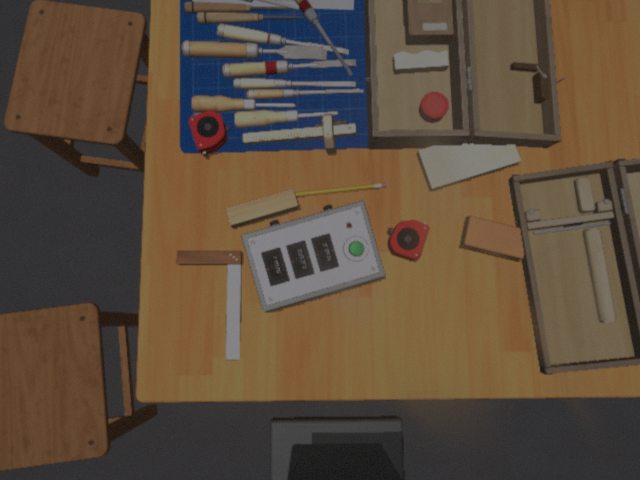

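View pics/scene0.png

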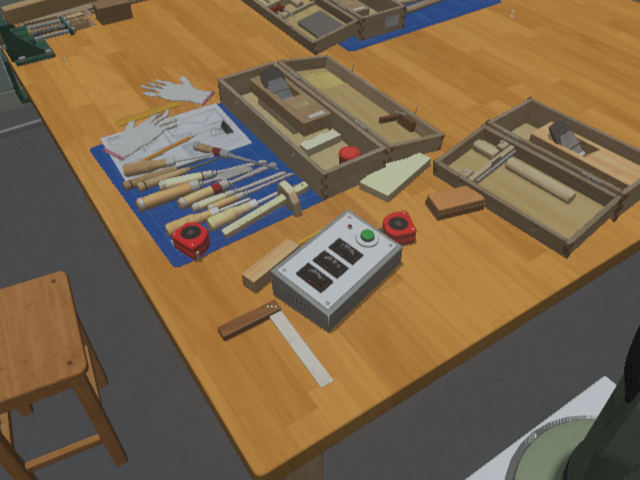

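The top view shows the box with corners near (243,236), (366,203), (384,275) and (265,309). The wheels are at about (275,266), (300,259) and (324,252), and the button at (357,248). The scene view shows the same box around (338,270). I'll zoom in on both for the figures and corners.

Run:
```python
import cv2,numpy as np
t=cv2.imread("pics/top0.png")[195:320,235:395]; s=cv2.imread("pics/scene0.png")[205:335,265:410]
a=cv2.resize(t,(400*2,625),interpolation=cv2.INTER_CUBIC)[:598]
cv2.imwrite("pics/topz.png",a)
cv2.imwrite("pics/scz.png",cv2.resize(s,None,fx=4.5,fy=4.5,interpolation=cv2.INTER_CUBIC))
```

```text
(no output)
```

View pics/topz.png

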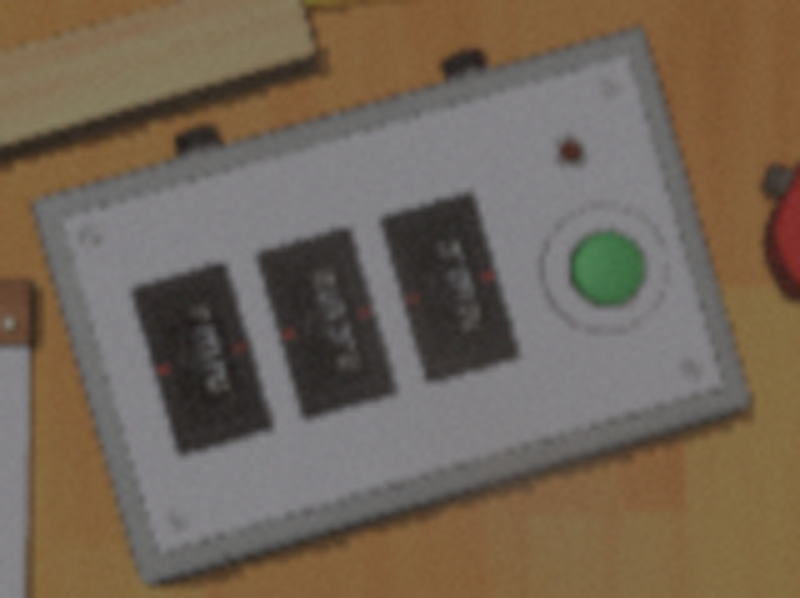

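View pics/scz.png

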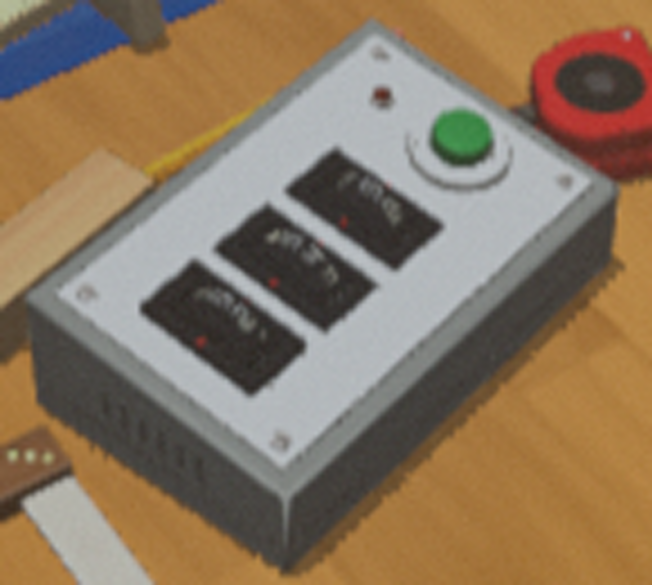

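```bash
cat > h.py <<'E'
import numpy as np,cv2
from scipy.spatial.transform import Rotation as R
from scipy.optimize import least_squares
def q2R(q): return R.from_quat(np.r_[q[1:],q[0]]).as_matrix()
def proj(c,P,fish=False):
    p=(np.atleast_2d(P)-c['xyz'])@q2R(c['rotation']); K=c['mtx']
    if fish:
        th=np.arctan2(np.hypot(p[:,0],p[:,1]),p[:,2]); rr=np.hypot(p[:,0],p[:,1]); n=p[:,:2]/rr[:,None]*th[:,None]
    else: n=p[:,:2]/p[:,2:]
    return n@np.diag([K[0,0],K[1,1]])+K[:2,2]
def box(pose,P):
    x,y,a=pose; return np.atleast_2d(P)@R.from_euler('z',a).as_matrix().T+[x,y,0]
E
python3 - <<'E'
from h import *; from plant import r
C=np.array([[62,100,65],[62,-100,65],[-62,-100,47],[-62,100,47],[-10,-66,66],[-62,100,0]])/1e3
ct,cs=r.camera_params('top'),r.camera_params('scene')
T=np.array([[242,236],[364,200.6],[385,276],[265,312],[235+608/5,195+268/4.98]])
S=np.array([[30,298],[375,22],[615,190],[285,495],[462,130],[290,570]])/4.5+[265,205]
def f(p): return np.r_[(proj(ct,box(p,C[:5]))-T).ravel(),(proj(cs,box(p,C))-S).ravel()]
o=least_squares(f,[.5,0,.27]); print(o.x,np.round(o.fun.reshape(-1,2),1))
for n,P in dict(L=[1,62,69],M=[1,22,69],Rt=[1,-18,69],B=[-10,-66,66]).items(): print(n,box(o.x,np.array(P)/1e3))
np.save('pose.npy',o.x)
s=r.state(); c=r.camera_params('wrist'); print(c, s['ee_pos'], q2R(s['tool_rot']))
E
```

```text
[0.52743344 0.06219203 0.28039632] [[-1.3 -1.5]
 [ 0.1 -1.7]
 [ 1.3 -0.3]
 [-1.5  0.2]
 [ 0.4 -0.2]
 [-1.2 -0.9]
 [-0.4 -1.9]
 [ 2.5 -1.1]
 [ 1.1  1.3]
 [ 0.8  1.3]
 [ 0.   3.3]]
L [[0.51123672 0.1220474  0.069     ]]
M [[0.52230618 0.08360957 0.069     ]]
Rt [[0.53337564 0.04517174 0.069     ]]
B [[ 0.53608859 -0.00399776  0.066     ]]
{'mtx': array([[371.64829954,   0.        , 317.8899816 ],
       [  0.        , 371.64829954, 241.78140977],
       [  0.        ,   0.        ,   1.        ]]), 'xyz': array([ 0.27861174, -0.56546226,  0.37374933]), 'rotation': array([ 0.12667255,  0.80426366, -0.57341665, -0.09114484])} [ 0.20349118 -0.59065065  0.23081152] [[ 9.45458357e-01  3.25742792e-01 -3.59801031e-04]
 [ 3.25742987e-01 -9.45457933e-01  8.96219996e-04]
 [-4.82395356e-05 -9.64541347e-04 -9.99999534e-01]]
```

```bash
python3 -m jog '[[1,0.67,0.8,0,-2.9],[1,0.67,0.8,0,0],[1,0.67,0.8,0,0],[1,0.67,0.8,0,0],[1,0.67,0.8,0,0],[1,0.67,0.8,0,0],[1,0.67,0.8,0,0],[1,0.67,0.8,0,0],[1,0.67,0.8,0,0],[1,0.67,0.8,0,0],[1,0,0.9,-0.2,0],[1,0,0.9,-0.2,0],[1,0,0.9,-0.2,0],[1,0,0.9,-0.2,0],[1,0,0.9,-0.2,0],[1,0,0.9,-0.2,0],[1,0,0.9,-0.2,0],[1,0,0.9,-0.2,0],[1,0,0.9,0,0],[1,0,0.4,0,0]]'
python3 - <<'E'
from h import *; from plant import r
s=r.state();c=r.camera_params('wrist'); im=r.grab_frame('wrist')[:,:,::-1]
print(s['ee_pos'],R.from_matrix(q2R(s['tool_rot'])).as_euler('xyz',degrees=True),s['contact_force'],s['grip_width'],s['time'])
p=np.load('pose.npy');P=proj(c,box(p,np.array([[1,62,69],[1,22,69],[1,-18,69],[-10,-66,66]])/1e3),True);print(P)
cv2.imwrite('pics/w1.png',im)
E
```

```text
time: 2.1
ee_pos: [0.4711, 0.0723, 0.167]
tool_rot: [-0.0, 0.99, 0.142, -0.0]
contact_force: [1.1, -0.2, 0.1]
grip_width: -0.002
grasp_force: 0.0
[0.47108514 0.0723061  0.16698921] [-1.79944258e+02  2.10727294e-02  1.62901135e+01] [ 1.14963264 -0.24180703  0.09659125] -0.0016512727509443983 2.1
[[261.47254234 166.98806417]
 [322.77381088 166.66599239]
 [383.82663779 167.69139301]
 [449.86987853 185.63639999]]
```

View pics/w1.png

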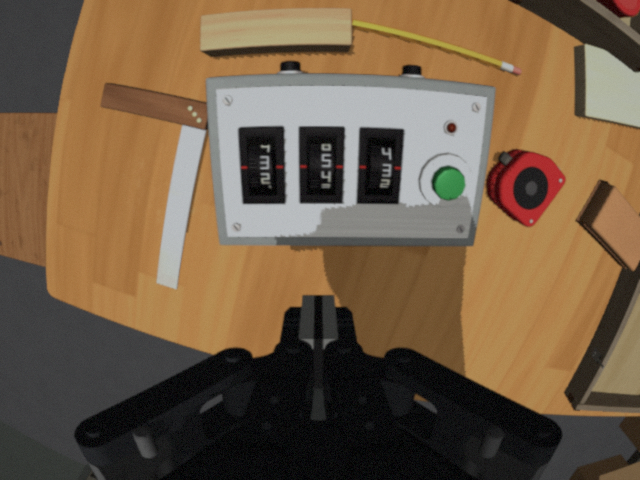

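The wrist view confirms the pose. The index marks are at (263,167), (322,166) and (381,166) and the button is at (449,183), all within 2–3 px of the prediction. Next I'll zoom in on the figures.

Run:
```python
import cv2
a=cv2.imread('pics/w1.png')[122:208,235:410]
a=cv2.convertScaleAbs(a,alpha=1.5)
cv2.imwrite('pics/w1z.png',cv2.resize(a,None,fx=4.5,fy=6.5,interpolation=cv2.INTER_CUBIC))
```

```text
(no output)
```

View pics/w1z.png

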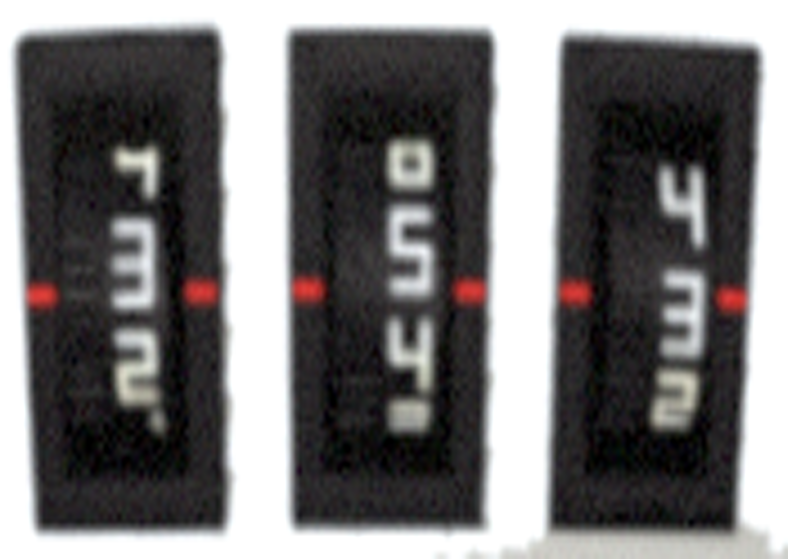

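The figures read sideways, with higher ones towards the back. The left wheel is near 3, slightly short of it. The middle one is between 4 and 5, and the right one is at 3. I'll go over the left wheel (8 mm back of its top) and feel for the rim.

```bash
cat > chk.py <<'E'
import sys
from plant import r
s=r.state();print('z%.2f F'%(s['ee_pos'][2]*1e3),s['contact_force'].round(1),'t%.1f'%s['time'])
sys.exit(abs(s['contact_force'][2])>float(sys.argv[1]))
E
python3 -m jog '[[1,0.4,0.43,-0.4,-0.2],[1,0.4,0.43,-0.4,0],[1,0.4,0.44,-0.4,0],[1,0,0,-0.5,0],[1,0,0,-0.4,0],[1,0,0,-0.2,0],[1,0,0,0,0],[1,0,0,0,0]]'
python3 chk.py 3 && python3 -m jog '[[1,0,0,-0.05,0],[1,0,0,0,0]]' >/dev/null && python3 chk.py 3 && python3 -m jog '[[1,0,0,-0.025,0],[1,0,0,0,0]]' >/dev/null && python3 chk.py 3 && python3 -m jog '[[1,0,0,-0.025,0],[1,0,0,0,0]]' >/dev/null && python3 chk.py 3 && python3 -m jog '[[1,0,0,-0.025,0],[1,0,0,0,0]]' >/dev/null && python3 chk.py 3 && python3 -m jog '[[1,0,0,-0.025,0],[1,0,0,0,0]]' >/dev/null && python3 chk.py 3 && python3 -m jog '[[1,0,0,-0.025,0],[1,0,0,0,0]]' >/dev/null && python3 chk.py 3
```

```text
time: 2.95
ee_pos: [0.5198, 0.1209, 0.0758]
tool_rot: [-0.0, 0.99, 0.138, 0.0]
contact_force: [-0.4, 0.1, -0.5]
grip_width: -0.003
grasp_force: 0.0
z75.79 F [-0.4  0.1 -0.5] t3.0False
```

```bash
sed -i 's/sys.exit(\(.*\))$/sys.exit(int(\1))/' chk.py
python3 -m jog '[[1,0,0.08,-0.05,0],[1,0,0,0,0]]' >/dev/null;python3 chk.py 3 && python3 -m jog '[[1,0,0,-0.025,0],[1,0,0,0,0]]' >/dev/null && python3 chk.py 3 && python3 -m jog '[[1,0,0,-0.025,0],[1,0,0,0,0]]' >/dev/null && python3 chk.py 3 && python3 -m jog '[[1,0,0,-0.025,0],[1,0,0,0,0]]' >/dev/null && python3 chk.py 3 && python3 -m jog '[[1,0,0,-0.025,0],[1,0,0,0,0]]' >/dev/null && python3 chk.py 3 && python3 -m jog '[[1,0,0,-0.025,0],[1,0,0,0,0]]' >/dev/null && python3 chk.py 3 && python3 -m jog '[[1,0,0,-0.025,0],[1,0,0,0,0]]' >/dev/null && python3 chk.py 3
```

```text
z73.79 F [ 0.6 -0.8  0.8] t3.1
z72.42 F [-0.2 -0.7  1.4] t3.4
z71.21 F [ 0.1 -0.8 -0.5] t3.5
z70.17 F [ 0.4 -0.5  0.3] t3.8
z69.57 F [0.  1.1 6.3] t4.0
```

```bash
python3 -m jog '[[1,0,0,0,0],[1,0,0,0,0]]' >/dev/null; python3 chk.py 14 && python3 -m jog '[[1,0,0,-0.01,0],[1,0,0,0,0],[1,0,0,0,0]]' >/dev/null; python3 chk.py 9 && python3 -m jog '[[1,0,0,-0.01,0],[1,0,0,0,0],[1,0,0,0,0]]' ; python3 chk.py 9
```

```text
z69.59 F [-0.9 -1.2  5.5] t4.2
z69.43 F [-0.4 -0.5  9.2] t4.5
z69.43 F [-0.4 -0.5  9.2] t4.5
```

```bash
python3 -m jog '[[1,-0.04,-0.0115,0,0],[1,-0.04,-0.0115,0,0]]' >/dev/null; python3 chk.py 16 && python3 -m jog '[[1,-0.04,-0.0115,0,0],[1,-0.04,-0.0115,0,0]]' >/dev/null; python3 chk.py 16 && python3 -m jog '[[1,-0.04,-0.0115,0,0],[1,-0.04,-0.0115,0,0],[1,0,0,0,0]]'; python3 chk.py 16
```

```text
z69.52 F [ 0.  -0.  11.5] t4.7
z69.61 F [ 3.5 -0.7  8.3] t4.8
time: 5.15
ee_pos: [0.5107, 0.1217, 0.0696]
tool_rot: [-0.0, 0.99, 0.138, 0.001]
contact_force: [0.0, -0.7, 10.2]
grip_width: 0.002
grasp_force: 5.2
z69.55 F [ 0.  -0.7 10.2] t5.2
```

```bash
python3 -m jog '[[1,-0.04,-0.0115,0,0],[1,-0.04,-0.0115,0,0]]' >/dev/null; python3 chk.py 16 && python3 -m jog '[[1,-0.04,-0.0115,0,0],[1,0,0,0,0]]'; python3 chk.py 16; python3 -m jog '[[1,0,0,0.2,0],[1,0,0,0.7,0],[1,-0.4,-0.4,0.8,0],[1,-0.7,-0.7,0.6,0],[1,0,-0.2,0.1,0],[1,0,0,0,0]]';python3 - <<'E'
from h import *; from plant import r
c=r.camera_params('wrist'); im=r.grab_frame('wrist')[:,:,::-1]
P=proj(c,box(np.load('pose.npy'),np.array([[1,22,69]])/1e3),True)[0];print(P,r.state()['ee_pos'])
x,y=P.astype(int);a=im[max(0,y-50):y+50,max(0,x-90):x+90]
cv2.imwrite('pics/w2.png',cv2.resize(cv2.convertScaleAbs(a,alpha=1.5),None,fx=4.4,fy=5.8,interpolation=cv2.INTER_CUBIC))
E
```

```text
z69.53 F [ 0.1 -0.8 10.2] t5.3
time: 5.55
ee_pos: [0.5056, 0.1203, 0.0695]
tool_rot: [-0.0, 0.99, 0.138, 0.001]
contact_force: [-1.4, 0.2, 11.0]
grip_width: 0.0
grasp_force: 6.0
z69.47 F [-1.4  0.2 11. ] t5.5
time: 6.15
ee_pos: [0.4616, 0.067, 0.1661]
tool_rot: [0.0, 0.991, 0.137, 0.001]
contact_force: [0.1, 0.2, 0.4]
grip_width: -0.001
grasp_force: 0.0
[318.03103957 150.87868249] [0.46169474 0.0680578  0.16533285]
```

View pics/w2.png

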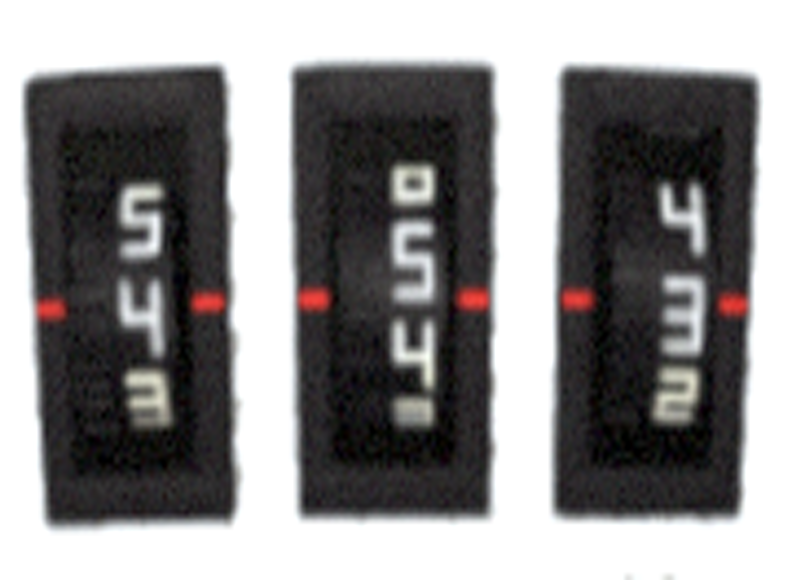

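Left is on 4 and in the same phase as the right wheel's 3, so both are at home. The middle stands between 4 and 5 (5 at row 260, 4 at row 362, index at 300). Now for the middle wheel, in two strokes.

```bash
python3 -m jog '[[1,0.6,0.15,-0.4,0],[1,0.6,0.15,-0.4,0],[1,0.51,0.14,-0.4,0],[1,0,0,-0.5,0],[1,0,0,-0.4,0],[1,0,0,-0.15,0],[1,0,0,0,0],[1,0,0,0,0],[1,0,0,0,0]]'
python3 chk.py 3 && python3 -m jog '[[1,0,0,-0.025,0],[1,0,0,0,0]]' >/dev/null && python3 chk.py 3 && python3 -m jog '[[1,0,0,-0.025,0],[1,0,0,0,0]]' >/dev/null && python3 chk.py 3 && python3 -m jog '[[1,0,0,-0.025,0],[1,0,0,0,0]]' >/dev/null && python3 chk.py 3 && python3 -m jog '[[1,0,0,-0.025,0],[1,0,0,0,0]]' >/dev/null && python3 chk.py 3 && python3 -m jog '[[1,0,0,-0.025,0],[1,0,0,0,0]]' >/dev/null && python3 chk.py 3 && python3 -m jog '[[1,0,0,-0.025,0],[1,0,0,0,0]]' >/dev/null && python3 chk.py 3&& python3 -m jog '[[1,0,0,-0.025,0],[1,0,0,0,0]]' >/dev/null && python3 chk.py 3; python3 -m jog '[[1,0,0,0,0],[1,0,0,0,0]]'
```

```text
time: 7.1
ee_pos: [0.53, 0.086, 0.0756]
tool_rot: [-0.0, 0.99, 0.138, 0.001]
contact_force: [-0.4, -1.0, 0.1]
grip_width: 0.002
grasp_force: 0.0
z75.59 F [-0.4 -1.   0.1] t7.1
z74.24 F [-0.3 -0.4 -0.5] t7.3
z72.89 F [0.2 0.6 0.6] t7.5
z71.78 F [-0.  -0.4  0.2] t7.7
z70.75 F [0.5 0.6 0. ] t7.9
z69.76 F [ 0.7  0.2 -0.1] t8.1
z68.78 F [-0.3  0.2  0.6] t8.3
z67.82 F [-0.1 -0.3 -0.4] t8.5
time: 8.7
ee_pos: [0.5295, 0.0857, 0.0679]
tool_rot: [-0.0, 0.99, 0.138, -0.0]
contact_force: [0.1, -0.4, 0.0]
grip_width: -0.001
grasp_force: 0.0
```

```bash
python3 -m jog '[[1,0,0,-0.02,0],[1,0,0,0,0]]' >/dev/null && python3 chk.py 3 && python3 -m jog '[[1,0,0,-0.02,0],[1,0,0,0,0]]' >/dev/null && python3 chk.py 3 && python3 -m jog '[[1,0,0,-0.02,0],[1,0,0,0,0]]' >/dev/null && python3 chk.py 3 && python3 -m jog '[[1,0,0,-0.02,0],[1,0,0,0,0]]' >/dev/null && python3 chk.py 3; python3 -m jog '[[1,0,0,0,0],[1,0,0,0,0]]'
```

```text
z67.57 F [ 0.5 -0.5  7.8] t8.9
time: 9.1
ee_pos: [0.5301, 0.0859, 0.0676]
tool_rot: [-0.0, 0.99, 0.138, 0.001]
contact_force: [0.1, -0.9, 7.9]
grip_width: 0.001
grasp_force: 3.9
```

Contact at 67.7 mm with 7.9 N. I'll add about 2 N, then rub 15 mm forward.

```bash
python3 -m jog '[[1,0,0,-0.006,0],[1,0,0,0,0]]' >/dev/null; python3 chk.py 15 && python3 -m jog '[[1,-0.04,-0.0115,0,0],[1,-0.04,-0.0115,0,0]]' >/dev/null; python3 chk.py 16 && python3 -m jog '[[1,-0.04,-0.0115,0,0],[1,-0.04,-0.0115,0,0]]' >/dev/null; python3 chk.py 16 && python3 -m jog '[[1,-0.04,-0.0115,0,0],[1,-0.04,-0.0115,0,0],[1,0,0,0,0]]'>/dev/null; python3 chk.py 16 && python3 -m jog '[[1,-0.04,-0.0115,0,0],[1,-0.04,-0.0115,0,0]]' >/dev/null; python3 chk.py 16 && python3 -m jog '[[1,-0.04,-0.0115,0,0],[1,0,0,0,0],[1,0,0,0,0]]'; python3 chk.py 16; python3 -m jog '[[1,0,0,0.2,0],[1,0,0,0.7,0],[1,-0.3,-0.1,0.8,0],[1,-0.7,-0.2,0.6,0],[1,0,0,0.1,0],[1,0,0,0,0]]';python3 - <<'E'
from h import *; from plant import r
c=r.camera_params('wrist'); im=r.grab_frame('wrist')[:,:,::-1]
P=proj(c,box(np.load('pose.npy'),np.array([[1,22,69]])/1e3),True)[0];print(P,r.state()['ee_pos'])
x,y=P.astype(int);a=im[max(0,y-50):y+50,max(0,x-90):x+90]
cv2.imwrite('pics/w3.png',cv2.resize(cv2.convertScaleAbs(a,alpha=1.5),None,fx=4.4,fy=5.8,interpolation=cv2.INTER_CUBIC))
E
```

```text
z67.50 F [-0.1 -0.2  9.8] t9.3
z67.54 F [ 0.3  0.5 10.9] t9.5
z67.52 F [ 1.1  0.8 11.6] t9.7
z67.56 F [ 1.3  0.3 10. ] t10.0
z67.53 F [0.6 1.  9.9] t10.2
time: 10.5
ee_pos: [0.5156, 0.0817, 0.0674]
tool_rot: [-0.0, 0.99, 0.138, 0.001]
contact_force: [-2.4, -0.3, 12.5]
grip_width: -0.001
grasp_force: 5.8
z67.41 F [-2.4 -0.3 12.5] t10.5
time: 11.1
ee_pos: [0.4756, 0.0695, 0.164]
tool_rot: [0.0, 0.99, 0.138, 0.001]
contact_force: [-0.3, 0.3, 0.5]
grip_width: 0.003
grasp_force: 0.0
[316.00991503 173.05402992] [0.47564234 0.06967022 0.16319978]
```

View pics/w3.png

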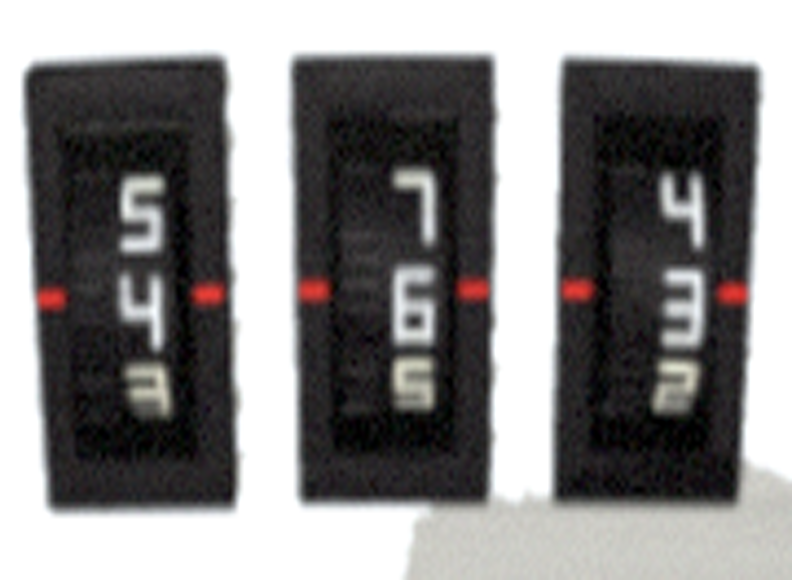

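Middle is on 6 and at home. One more step of 11.3 mm.

```bash
python3 -m jog '[[1,0.5,0.13,-0.4,0],[1,0.5,0.13,-0.4,0],[1,0.31,0.13,-0.4,0],[1,0,0,-0.5,0],[1,0,0,-0.4,0],[1,0,0,-0.2,0],[1,0,0,0,0],[1,0,0,0,0],[1,0,0,0,0]]'
python3 chk.py 3 && python3 -m jog '[[1,0,0,-0.02,0],[1,0,0,0,0]]' >/dev/null && python3 chk.py 3 && python3 -m jog '[[1,0,0,-0.02,0],[1,0,0,0,0]]' >/dev/null && python3 chk.py 3 && python3 -m jog '[[1,0,0,-0.02,0],[1,0,0,0,0]]' >/dev/null && python3 chk.py 3 && python3 -m jog '[[1,0,0,-0.02,0],[1,0,0,0,0]]' >/dev/null && python3 chk.py 3 && python3 -m jog '[[1,0,0,-0.02,0],[1,0,0,0,0]]' >/dev/null && python3 chk.py 3; python3 -m jog '[[1,0,0,0,0],[1,0,0,0,0]]'
```

```text
time: 12.05
ee_pos: [0.528, 0.0853, 0.0715]
tool_rot: [-0.0, 0.99, 0.138, 0.0]
contact_force: [0.6, 0.6, 0.8]
grip_width: -0.001
grasp_force: 0.0
z71.50 F [0.6 0.6 0.8] t12.1
z70.46 F [0.4 0.1 0.5] t12.2
z69.30 F [-0.  -0.2 -0.2] t12.4
z68.37 F [1.  0.2 0.4] t12.7
z67.72 F [-0.6 -0.4  3.6] t12.8
time: 13.05
ee_pos: [0.5276, 0.0852, 0.0677]
tool_rot: [-0.0, 0.99, 0.138, 0.0]
contact_force: [0.1, 0.6, 2.3]
grip_width: 0.001
grasp_force: 1.3
```

```bash
python3 -m jog '[[1,0,0,-0.018,0],[1,0,0,0,0]]' >/dev/null; python3 chk.py 15 && python3 -m jog '[[1,-0.04,-0.0115,0,0],[1,-0.04,-0.0115,0,0]]' >/dev/null; python3 chk.py 16 && python3 -m jog '[[1,-0.04,-0.0115,0,0],[1,-0.04,-0.0115,0,0]]' >/dev/null; python3 chk.py 16 && python3 -m jog '[[1,-0.04,-0.0115,0,0],[1,-0.04,-0.0115,0,0]]'>/dev/null; python3 chk.py 16 && python3 -m jog '[[1,-0.035,-0.01,0,0],[1,0,0,0,0],[1,0,0,0,0]]'; python3 chk.py 16; python3 -m jog '[[1,0,0,0.2,0],[1,0,0,0.2,0],[1,0.14,-0.48,0,0],[1,0.14,-0.48,0,0],[1,0,0,-0.2,0],[1,0,0,-0.05,0],[1,0,0,0,0],[1,0,0,0,0]]'
```

```text
z67.46 F [-1.7 -0.3 13.8] t13.2
z67.56 F [2.2 0.1 9.3] t13.4
z67.55 F [ 1.6 -0.2 10.6] t13.7
z67.51 F [-0.7 -0.1 10.9] t13.8
time: 14.15
ee_pos: [0.517, 0.0822, 0.0675]
tool_rot: [-0.0, 0.99, 0.138, 0.001]
contact_force: [-2.4, 0.1, 11.6]
grip_width: -0.002
grasp_force: 6.3
z67.48 F [-2.4  0.1 11.6] t14.2
time: 14.95
ee_pos: [0.5276, 0.0444, 0.0731]
tool_rot: [-0.0, 0.99, 0.139, -0.0]
contact_force: [-0.1, -0.2, 0.8]
grip_width: -0.003
grasp_force: 0.0
```

```bash
python3 -m jog '[[1,0,0,-0.02,0],[1,0,0,0,0]]' >/dev/null; python3 chk.py 3 && python3 -m jog '[[1,0,0,-0.02,0],[1,0,0,0,0]]' >/dev/null && python3 chk.py 3 && python3 -m jog '[[1,0,0,-0.02,0],[1,0,0,0,0]]' >/dev/null && python3 chk.py 3 && python3 -m jog '[[1,0,0,-0.02,0],[1,0,0,0,0]]' >/dev/null && python3 chk.py 3 && python3 -m jog '[[1,0,0,-0.02,0],[1,0,0,0,0]]' >/dev/null && python3 chk.py 3&& python3 -m jog '[[1,0,0,-0.02,0],[1,0,0,0,0]]' >/dev/null && python3 chk.py 3&& python3 -m jog '[[1,0,0,-0.02,0],[1,0,0,0,0]]' >/dev/null && python3 chk.py 3&& python3 -m jog '[[1,0,0,-0.02,0],[1,0,0,0,0]]' >/dev/null && python3 chk.py 3; python3 -m jog '[[1,0,0,0,0],[1,0,0,0,0]]'
```

```text
z72.22 F [-0.1 -0.1 -0. ] t15.2
z71.29 F [-0.   0.1  0.8] t15.3
z70.45 F [-0.1  0.   0.2] t15.6
z69.63 F [-0.9 -0.3  0.2] t15.8
z68.83 F [0.1 0.3 0.7] t15.9
z68.04 F [ 0.1 -0.3  0.7] t16.1
z67.26 F [-0.6 -0.1  0.5] t16.4
z66.85 F [-1.  -0.6  7.1] t16.6
time: 16.75
ee_pos: [0.528, 0.0437, 0.0669]
tool_rot: [-0.0, 0.99, 0.138, 0.0]
contact_force: [-2.3, -0.7, 7.4]
grip_width: 0.0
grasp_force: 3.6
```

```bash
python3 -m jog '[[1,0,0,-0.007,0],[1,0,0,0,0]]' >/dev/null; python3 chk.py 15 && python3 -m jog '[[1,0.04,0.0115,0,0],[1,0.04,0.0115,0,0]]' >/dev/null; python3 chk.py 16 && python3 -m jog '[[1,0.04,0.0115,0,0],[1,0.04,0.0115,0,0]]' >/dev/null; python3 chk.py 16 && python3 -m jog '[[1,0.04,0.0115,0,0],[1,0.04,0.0115,0,0]]'>/dev/null; python3 chk.py 16 && python3 -m jog '[[1,0.035,0.01,0,0],[1,0,0,0,0],[1,0,0,0,0]]'; python3 chk.py 16;  python3 -m jog '[[1,0,0,0.2,0],[1,0,0,0.7,0],[1,-0.5,0.2,0.8,0],[1,-0.8,0.3,0.6,0],[1,-0.2,0.1,0.1,0],[1,0,0,0,0],[1,0,0,0,0]]';python3 - <<'E'
from h import *; from plant import r
c=r.camera_params('wrist'); im=r.grab_frame('wrist')[:,:,::-1]
P=proj(c,box(np.load('pose.npy'),np.array([[1,22,69]])/1e3),True)[0];print(P,r.state()['ee_pos'])
x,y=P.astype(int);a=im[max(0,y-50):y+50,max(0,x-90):x+90]
cv2.imwrite('pics/w4.png',cv2.resize(cv2.convertScaleAbs(a,alpha=1.5),None,fx=4.4,fy=5.8,interpolation=cv2.INTER_CUBIC))
E
```

```text
z66.76 F [-2.8  0.2 11.3] t16.9
z66.76 F [-2.1  0.8 11.4] t17.1
z66.81 F [-1.2 -0.1 10. ] t17.4
z66.83 F [0.2 0.1 9.1] t17.6
time: 17.85
ee_pos: [0.5392, 0.0469, 0.0668]
tool_rot: [0.0, 0.99, 0.138, 0.001]
contact_force: [-1.7, 0.2, 10.9]
grip_width: -0.003
grasp_force: 5.5
z66.82 F [-1.7  0.2 10.9] t17.9
time: 18.55
ee_pos: [0.4793, 0.0705, 0.162]
tool_rot: [0.0, 0.99, 0.138, 0.0]
contact_force: [-0.2, -0.7, -0.8]
grip_width: -0.001
grasp_force: 0.0
[315.8841614  179.11300313] [0.4793488  0.07040247 0.16169011]
```

View pics/w4.png

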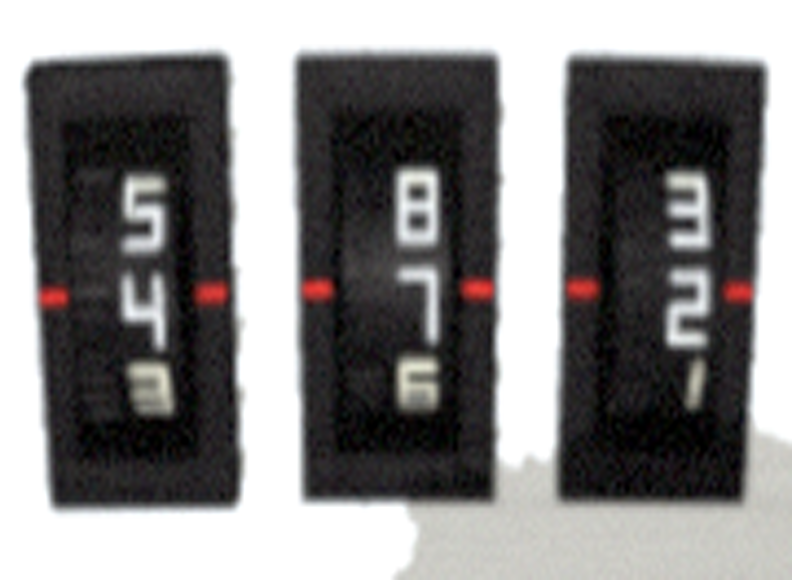

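All three figures are right and in the same home phase: 4, 7 and 2. Now the button.

```bash
python3 -m jog '[[1,0.45,-0.6,0,0],[1,0.45,-0.6,0,0],[1,0.45,-0.68,0,0],[1,0,0,-0.7,0],[1,0,0,-0.7,0],[1,0,0,-0.4,0],[1,0,0,-0.3,0],[1,0,0,0,0],[1,0,0,0,0]]'
python3 chk.py 3 && python3 -m jog '[[1,0,0,-0.05,0],[1,0,0,-0.05,0],[1,0,0,0,0],[1,0,0,0,0]]' >/dev/null; python3 chk.py 20 && python3 -m jog '[[1,0,0,-0.05,0],[1,0,0,-0.05,0],[1,0,0,0,0],[1,0,0,0,0]]' >/dev/null; python3 chk.py 5.5 && python3 -m jog '[[1,0,0,-0.04,0],[1,0,0,0,0],[1,0,0,0,0]]' >/dev/null; python3 chk.py 7 && python3 -m jog '[[1,0,0,-0.04,0],[1,0,0,0,0],[1,0,0,0,0]]' >/dev/null; python3 chk.py 20
```

```text
time: 19.5
ee_pos: [0.533, -0.0045, 0.0783]
tool_rot: [-0.0, 0.99, 0.138, -0.0]
contact_force: [0.4, 0.0, -0.0]
grip_width: 0.001
grasp_force: 0.0
z78.30 F [ 0.4  0.  -0. ] t19.5
z74.48 F [ 0.8  0.8 -0.4] t19.9
z70.25 F [ 0.6 -0.1  1.8] t20.3
z68.75 F [ 1.4 -0.3  2. ] t20.6
z67.15 F [3.1 0.4 4.4] t20.9
```

```bash
python3 -m jog '[[1,0,0,-0.03,0],[1,0,0,0,0],[1,0,0,0,0]]' >/dev/null; python3 chk.py 11 && python3 -m jog '[[1,0,0,-0.03,0],[1,0,0,0,0],[1,0,0,0,0]]' >/dev/null; python3 chk.py 11 && python3 -m jog '[[1,0,0,-0.03,0],[1,0,0,0,0],[1,0,0,0,0]]' >/dev/null; python3 chk.py 11 && python3 -m jog '[[1,0,0,-0.03,0],[1,0,0,0,0],[1,0,0,0,0]]' >/dev/null; python3 chk.py 11 && python3 -m jog '[[1,0,0,-0.03,0],[1,0,0,0,0],[1,0,0,0,0]]' >/dev/null; python3 chk.py 11
```

```text
z66.04 F [3.1 0.6 5.7] t21.2
z65.07 F [2.  0.7 8.6] t21.5
z64.58 F [-2.5  0.5 26.5] t21.8
z64.58 F [-2.5  0.5 26.5] t21.8
z64.58 F [-2.5  0.5 26.5] t21.8
```

```bash
python3 -m jog '[[1,0,0,0,0],[1,0,0,0,0]]' | grep contact
python3 - <<'E'
from plant import r; import cv2
im=r.grab_frame('scene')[:,:,::-1]; o=cv2.imread('pics/scene0.png')
print(o[222:231,344:356,2].max(), im[222:231,344:356,2].max())
cv2.imwrite('pics/s5.png',cv2.resize(im[195:335,255:415],None,fx=4.2,fy=4.2,interpolation=cv2.INTER_CUBIC))
E
```

```text
contact_force: [-3.2, 0.8, 26.4]
182 198
```

View pics/s5.png

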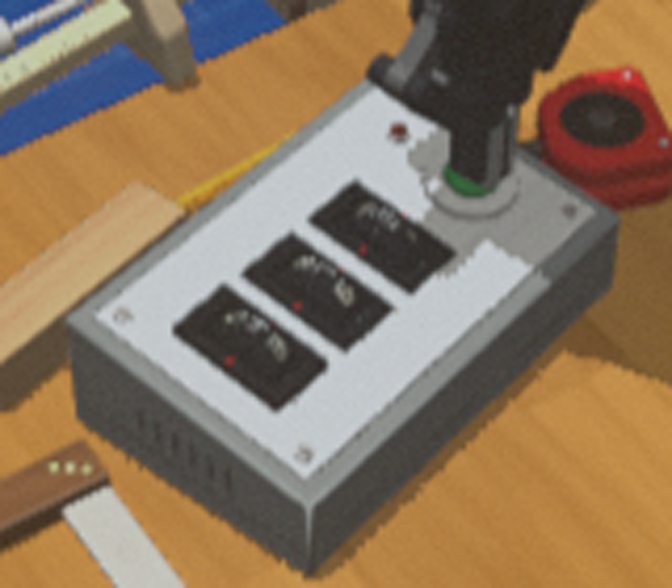

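The button appears down under the tip (green at about (462,182), LED at (398,131)). I'll measure its displacement against the first picture before releasing.

Run:
```python
from plant import r; from h import *
im=r.grab_frame('scene')[:,:,::-1]; o=cv2.imread('pics/scene0.png')
for n,a in(('before',o),('now',im)):
    a=a.astype(int); m=(a[:,:,1]>a[:,:,2]*1.5)&(a[:,:,1]>a[:,:,0]*1.3)&(a[:,:,1]>50)
    m[:220]=0;m[255:]=0;m[:,:350]=0;m[:,385:]=0
    print(n,[(c,np.where(m[:,c])[0].min(),np.where(m[:,c])[0].max()) for c in range(355,382) if m[:,c].any()])
c=r.camera_params('scene');p=np.load('pose.npy')
print(proj(c,box(p,np.array([[-10,-66,66],[-9.3,-66,61]])/1e3)))
```

```text
before [(362, np.int64(231), np.int64(237)), (363, np.int64(231), np.int64(237)), (364, np.int64(230), np.int64(238)), (365, np.int64(230), np.int64(239)), (366, np.int64(230), np.int64(239)), (367, np.int64(230), np.int64(239)), (368, np.int64(230), np.int64(239)), (369, np.int64(230), np.int64(239)), (370, np.int64(230), np.int64(239)), (371, np.int64(231), np.int64(238)), (372, np.int64(232), np.int64(238)), (373, np.int64(233), np.int64(236))]
now [(361, np.int64(235), np.int64(236)), (362, np.int64(236), np.int64(238)), (363, np.int64(236), np.int64(239)), (364, np.int64(237), np.int64(239)), (365, np.int64(238), np.int64(240)), (366, np.int64(238), np.int64(240)), (367, np.int64(239), np.int64(240)), (368, np.int64(239), np.int64(240)), (369, np.int64(240), np.int64(240))]
[[368.5138521  235.19847712]
 [368.05517629 237.13695244]]
```

```bash
python3 -m jog '[[1,0,0,0.1,0],[1,0,0,0.3,0],[1,0,0,0.7,0],[1,-0.5,0.6,0.7,0],[1,-0.7,0.7,0.5,0],[1,-0.2,0.5,0.2,0],[1,0,0,0,0],[1,0,0,0,0],[1,0,0,0,0]]'
python3 - <<'E'
from plant import r; from h import *
cv2.imwrite('pics/w6.png',cv2.resize(r.grab_frame('wrist')[90:280,60:560,::-1],(800,456),interpolation=cv2.INTER_CUBIC));im=r.grab_frame('scene')[:,:,::-1].astype(int)
a=im;m=(a[:,:,1]>a[:,:,2]*1.5)&(a[:,:,1]>a[:,:,0]*1.3)&(a[:,:,1]>50);m[:220]=0;m[255:]=0;m[:,:350]=0;m[:,385:]=0
print([(c,int(np.where(m[:,c])[0].min()),int(np.where(m[:,c])[0].max())) for c in range(355,382) if m[:,c].any()])
E
```

```text
time: 23.0
ee_pos: [0.4767, 0.0667, 0.1632]
tool_rot: [0.0, 0.99, 0.138, -0.0]
contact_force: [-0.1, 0.1, -0.4]
grip_width: 0.005
grasp_force: 0.0
[(361, 233, 236), (362, 231, 237), (363, 230, 239), (364, 230, 239), (365, 230, 239), (366, 230, 239), (367, 230, 240), (368, 230, 240), (369, 230, 239), (370, 230, 239), (371, 231, 239), (372, 232, 238), (373, 234, 236)]
```

View pics/w6.png

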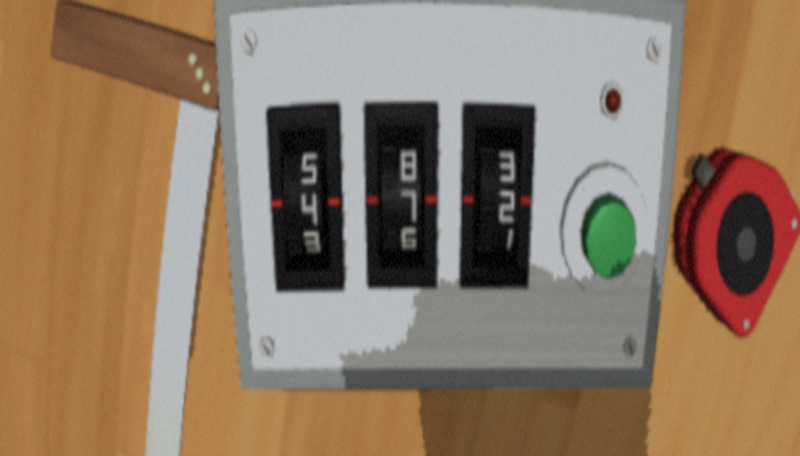

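The picture shows 4, 7 and 2 between the index marks, with the button (610,237) back out and the bystanders untouched.

```bash
python3 -c "
from plant import r
print(r.sign_off())"
```

```text
the job is handed in; nothing more can be done
None
```

The wheels are set to 472 and clicked home. The green button was then pushed to its stop and sprang back out, no wheel read above about 14 N at the wrist, nothing else was touched, and the job is handed in (sign-off returned no verdict).

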